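# Snap the cap onto the open detergent bottle and keep it pressed

## Task

One of the two detergent bottles has lost its cap. Pick up the tall narrow snap cap standing loose on the shelf, set it on the open bottle's neck and press it straight down; when you feel it give, keep pressing until it is fully home on the collar. Do not let go: finish while still bearing down steadily on the cap, so that the bottle stays sunk a few millimetres in its springy rubber foot, but never press so hard that the bottle bottoms out, and leave the dosing cup, the stacked bins and the peg wheel where they are.

Things in the scene. Friction and masses are not known exactly. Their poses are not given: they have to be found in the camera images.
- cap_center (a point): Loose snap cap: white plastic, round with 16 flat facets, closed top, 40 mm across, 46 mm tall, 30 g, standing mouth down on the shelf. Point: on its axis half-way up; z axis up out of the closed top. Inside: a lip 28 mm wide, 5 mm tall at the mouth, then a 34 mm bore 40 mm deep from the rim. Gripped across the sides in its upper half, the fingertips stay clear of the bottle.
- open_seat (a point): Centre of the flat collar (38 mm across) at the foot of the open bottle's bare neck, 162 mm above the shelf at rest; z up. When fully home the cap's lower rim sits on it, so the cap's centre is 23 mm above it. The bottle (blue plastic, 76 mm across, upright) starts to widen 14 mm below the collar. Guided in its foot, it cannot tip or slide.
- neck_tip (a point): Top centre of the open bottle's neck, 36 mm above the collar. Neck 25 mm thick, tapered to 16 mm over its top 8 mm. Four sprung beads bulge 3.5 mm from it, centred 10.5 mm above the collar. The cap slides on freely until its rim is 16 mm above the collar and meets the beads. They give way at about 13 N (bottle sunk 6 to 7 mm): the force drops suddenly and the cap jumps down to the collar.
- open_bottle (a joint): How far the open bottle is sunk in its springy rubber foot, m: 0 at rest, growing as it is pressed down, stop at 0.0125 (bottomed out). It takes about 1 N to start and then about 2 N per mm (5 mm is about 10 N); it springs back when the push goes.
- shut_top (a point): Top centre of the cap of the other, already closed bottle (same bottle, same cap, same sort of foot), 208 mm above the shelf. Nothing to do there. Which bottle stands left or right varies.
- cup: Dosing cup, bystander: white plastic open cup, 64 mm across the rim, 46 mm tall, mouth up; origin at the centre of its underside. It and the cap may have changed places.
- bins: Two stacked clear plastic bins, bystander: 220 x 160 mm, 167 mm tall together; origin at the centre of the underside.
- peg_wheel: Pink peg wheel lying flat, bystander: about 180 mm across, with a steel hook 70 mm tall at its hub; origin at the centre of the underside.

How it is judged:
By the outcome, as a careful person would: the job done as asked, in the order asked, and still so for the second after the job is handed in, while the arm keeps its last pose, push and grip.
It also fails if it takes over 51 s, if anything falls off the work surface, if the arm or the gripper's body presses on something with over 40 N, if the wrist force passes 120 N, or if a joint passes its speed limit or range.

## Robot

A 6-joint arm with a two-finger parallel gripper is mounted at the origin on the work surface. World frame = base frame: x ahead of the robot, y to its left, z up, the work surface at z = 0. Lengths are in m, angles in rad, forces in N, time in s.
With the tool pointing down it reaches from about 0.375 to 0.975 m from the base axis. Payload 3.8 kg.
Tool frame: the origin (TCP) lies at the very end of the fingers, on their centre line; the grasp point (between the pads) lies 19 mm behind it; z points along the fingers, y is the direction in which the jaws open and shut (so a half turn about z gives the same grasp; the last joint's range is limited). The gripper opens to 85 mm and grips with 20 to 120 N. Pads are 22 mm wide; open, the fingers measure 114 mm over their backs; the gripper's body (76 mm by 85 mm) begins 54 mm behind the grasp point. The pads swing forward as they close: fully open they stand 13 mm farther back than shut.
Start: joints at [1.077, 0.264, 1.604, -0, 1.274, -0.037], TCP at [0.298, 0.606, 0.231] pointing down, gripper open.
Joint ranges: [-2.63, 2.63], [-0.94, 2.18], [0.31, 2.57], [-1.31, 4.45], [0, 2.66], [-2.55, 2.55]. Speed limits (rad/s): [2.57, 2.57, 3.14, 3.14, 3.14, 3.14].

## Interface

Orientations are given as a rotation vector (axis times angle).
In Python, from workcell import status, read_camera, camera_info, order gives the robot as it stands.
- The arm moves only by the tool move_arm, never from a script. Its argument "deltas" is a list of rows, each a list of 3 entries, a list of its own where there are three numbers: the turn, a rotation vector about the world's x, y, z as a fraction of full scale, then the shift along the world's x, y, z as a fraction of full scale, then the closure, from -1 (fully open) to 1 (shut), so that 0 is half open. A call has 1 to 20 rows; each row is the pose to reach, as a shift and turn from the pose commanded when the call began; what a row does not reach only later rows make up. Full scale, the value 1, is 0.1 m for a shift and pi/2 rad for a turn. A row lasts 1/8 s, in which the tool goes at most 62.5 mm and 10.7 degrees, less where a joint would pass 70% of its speed; a pose out of reach is approached as far as the arm can. A call with a number of a shift or a turn outside -1 to 1 is refused whole. A call with a gripper value outside its range is refused whole. The fingers move at their own pace and stop on an object; "grip_force" is the grip in N (left out, the last holds). Time passes only in rows, so rows that repeat a pose let the fingers close. It gives the time, the measured TCP pose, the force and the opening at its end, in the units of the state.
- status.read_state(): the state, without advancing time (a new reading comes with each control period).
- read_camera(name): name is "side" or "top" or "wrist"; returns (picture, depth): 420x560x3 uint8, red, green, blue; 420x560 float32, m along the optical axis (not along the pixel's ray), 0 where there is no reading.
- camera_info(name): a dict with "K" (3x3 intrinsics, pixels), "R" (3x3) and "t" (3): a world point X has camera coordinates R X + t. Camera axes: x right, y down, z forward; pixel columns grow to the right and rows downward; lengths in m; the calibration is good to about 2 mm. A picture is of the moment at which its call begins: read the wrist's pose just before it. camera_info takes no time and is no camera call; for the wrist camera it gives the pose at the moment of the call.
- order.finish_job(): hands the job in, once; it reports no verdict.
The state is a dict: "time": time; "q": joint angles; "joint_vel": joint speeds; "joint_torque": joint torques, N m; "tool_pos": TCP position; "tcp_rot": TCP orientation; "wrist_force": force on the tool from outside, world axes, zero at the start; "torque": the same for the moment, N m; "width": opening from 0.0 (shut) to 1.0 (fully open).
Only numpy, scipy, OpenCV 4.12 (cv2) and the standard library are available. Lean on these libraries where they do the work, as an engineer would, in place of code of your own. Each camera call takes 0.05 s, during which the arm holds its last target. There are 200 camera calls.

## Working session

There is one attempt and no reset: what is moved stays moved. The work goes in short steps, Python scripts to look and compute and a tool call to move; the robot and the scene stay as the last step left them, time stands still between calls to the robot, and variables do not carry over. Pictures are saved under pics/ and viewed, about 8 in all and at most 12, crops included, and the job is handed in when it is done.

Besides the shell and the picture viewer there is one more tool, called as name(argument=value, ...) on one line, values as JSON. move_arm: Moves the arm, as the interface text tells. Its arguments: {"type":"object","properties":{"deltas":{"type":"array","items":{"type":"array"}},"grip_force":{"type":"number"}},"required":["deltas"]}

```bash
mkdir -p pics; ls
cat > h.py <<'E'
import numpy as np, cv2
from workcell import status, read_camera, camera_info, order
def cloud(name):
    ci=camera_info(name); im,d=read_camera(name)
    K,R,t=[np.array(ci[k],float) for k in("K","R","t")]
    v,u=np.mgrid[:420,:560]
    P=np.stack([(u-K[0,2])/K[0,0]*d,(v-K[1,2])/K[1,1]*d,d],-1)
    W=(P-t.ravel())@R
    W[d<=0]=np.nan
    return im,d,W
def save(im,n): cv2.imwrite(f"pics/{n}.png",im[:,:,::-1])
E
python3 - <<'E'
from h import *
print(status.read_state())
for n in("top","side"):
    im,d,W=cloud(n); save(im,n); np.savez(n,im=im,W=W); ci=camera_info(n); print(n,-np.array(ci["R"]).T@np.array(ci["t"]).ravel())
E
```

```text
pics
{'time': 0.0, 'q': array([ 1.07711972e+00,  2.64785488e-01,  1.60542284e+00,  1.54264427e-05,
        1.27370907e+00, -3.68911187e-02]), 'joint_vel': array([-0.00171471,  0.00101603, -0.0012417 ,  0.00239556,  0.00064754,
        0.0008635 ]), 'joint_torque': array([ 1.62205150e-03, -5.15111589e+01, -3.67308140e+01, -2.39725756e-05,
        1.31232943e-02,  4.52762094e-06]), 'tool_pos': array([0.29735058, 0.60513018, 0.22991388]), 'tcp_rot': array([-0.71116049, -3.05939931,  0.00351717]), 'wrist_force': array([-0.58369771, -0.55981413,  0.329764  ]), 'torque': array([-0.06148688, -0.02257842,  0.02022188]), 'width': 1.0006689576211352}
top [ 0.29744096 -0.00430349  1.35053471]
side [ 0.45954842 -0.75974016  0.87938671]
```

View pics/top.png

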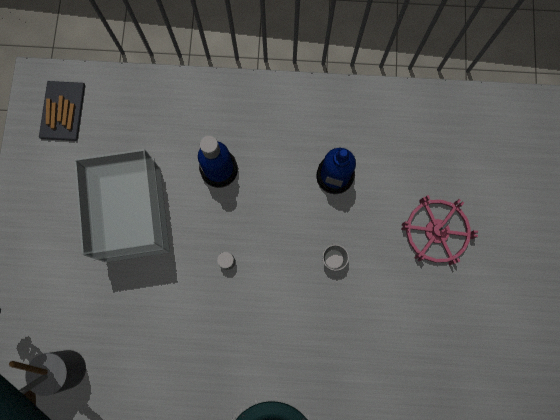

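View pics/side.png

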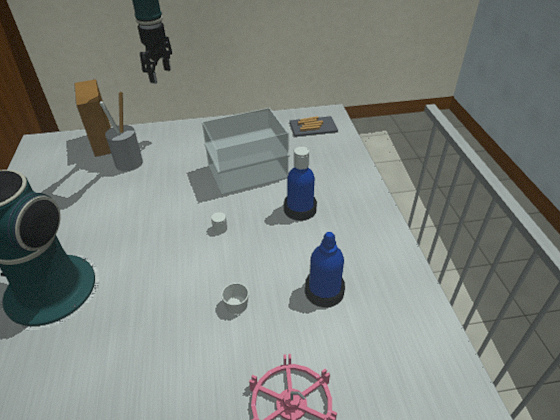

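The open bottle is on the right: neck at (341,155) in the top view and (328,238) in the side view. The loose cap is at (226,260) top and (218,224) side. The white ring at (335,258) is the dosing cup.

Run:
```python
from h import *
for n,cb,bb in(("top",(212,245,240,277),(312,140,362,200)),("side",(205,205,235,240),(300,225,350,310))):
    z=np.load(n+".npz"); im,W=z["im"],z["W"]
    def pts(b,lo,hi):
        w=W[b[1]:b[3],b[0]:b[2]].reshape(-1,3); return w[(w[:,2]>lo)&(w[:,2]<hi)]
    print(n,"shelf",np.nanmedian(W[280:330,300:400,2]) )
    for nm,b,r in(("cap",cb,[(.02,.038),(.04,.06)]),("bot",bb,[(.02,.12),(.158,.168),(.17,.187),(.19,.21)])):
        for lo,hi in r:
            p=pts(b,lo,hi)
            if len(p): print(nm,lo,len(p),"med",np.median(p,0).round(4),"min",p.min(0).round(4),"max",p.max(0).round(4))
    # ray circles: cap top by white mask onto z
```

```text
top shelf 0.0008133861959930102
cap 0.02 15 med [0.4193 0.1199 0.0301] min [0.4084 0.1162 0.0218] max [0.4423 0.1434 0.0377]
cap 0.04 221 med [0.4282 0.1359 0.0466] min [0.4088 0.1166 0.04  ] max [0.4474 0.1559 0.0551]
bot 0.02 535 med [ 0.6325 -0.1109  0.0396] min [ 0.6166 -0.1691  0.02  ] max [ 0.6956 -0.0752  0.1199]
bot 0.158 79 med [ 0.6552 -0.115   0.1625] min [ 0.6464 -0.1398  0.1581] max [ 0.6791 -0.1036  0.1677]
bot 0.17 48 med [ 0.6562 -0.1188  0.1779] min [ 0.649  -0.1382  0.1704] max [ 0.672  -0.1084  0.187 ]
bot 0.19 89 med [ 0.6623 -0.1216  0.1974] min [ 0.6534 -0.1336  0.19  ] max [ 0.6747 -0.1113  0.2034]
side shelf -0.0022828034641020328
cap 0.02 71 med [0.4278 0.1202 0.0292] min [0.4075 0.1135 0.02  ] max [0.4466 0.137  0.0364]
cap 0.04 119 med [0.4274 0.135  0.0432] min [0.4087 0.1148 0.04  ] max [0.4452 0.1563 0.047 ]
bot 0.02 1153 med [ 0.6522 -0.1535  0.0619] min [ 0.6161 -0.1711  0.0201] max [ 0.7114 -0.0902  0.12  ]
bot 0.158 75 med [ 0.6585 -0.132   0.1598] min [ 0.6459 -0.1414  0.158 ] max [ 0.6801 -0.1173  0.1674]
bot 0.17 87 med [ 0.66   -0.1313  0.1766] min [ 0.6482 -0.138   0.1705] max [ 0.6776 -0.1109  0.1866]
bot 0.19 59 med [ 0.6627 -0.1243  0.1942] min [ 0.6533 -0.1365  0.1902] max [ 0.6727 -0.114   0.1969]
```

move_arm(deltas=[[[0,0,0],[0.13,-0.47,0],-1],[[0,0,0],[0.26,-0.94,0],-1],[[0,0,0],[0.26,-0.94,0],-1]], grip_force=80)

```text
time: 0.48
tool_pos: [0.3241, 0.5087, 0.2305]
tcp_rot: [-0.715, -3.059, 0.004]
wrist_force: [-0.2, 0.8, -0.4]
width: 1.001
```

move_arm(deltas=[[[0,0,0],[0.13,-0.47,0],-1],[[0,0,0],[0.26,-0.94,0],-1],[[0,0,0],[0.26,-0.94,0],-1]])

```text
time: 0.85
tool_pos: [0.3501, 0.4161, 0.231]
tcp_rot: [-0.715, -3.059, 0.001]
wrist_force: [-0.9, -0.1, 0.1]
width: 1.001
```

move_arm(deltas=[[[0,0,0],[0.13,-0.47,0],-1],[[0,0,0],[0.26,-0.94,0],-1],[[0,0,0],[0.26,-0.94,0],-1]])

```text
time: 1.23
tool_pos: [0.3763, 0.323, 0.2313]
tcp_rot: [0.716, 3.059, 0.0]
wrist_force: [0.7, 0.1, 0.4]
width: 1.004
```

move_arm(deltas=[[[0,0,0],[0.13,-0.47,0],-1],[[0,0,0],[0.26,-0.94,0],-1],[[0,0,0],[0.26,-0.94,0],-1]])

```text
time: 1.6
tool_pos: [0.4026, 0.2295, 0.2314]
tcp_rot: [0.716, 3.059, 0.001]
wrist_force: [-0.6, 0.6, -0.6]
width: 1.005
```

move_arm(deltas=[[[0,0,0],[0.13,-0.47,-0.3],-1],[[0,0,0],[0.26,-0.94,-0.6],-1],[[0,0,0],[0.26,-0.94,-0.6],-1],[[0,0,0],[0.26,-0.94,-0.6],-1]])

```text
time: 2.1
tool_pos: [0.4283, 0.1376, 0.1717]
tcp_rot: [-0.711, -3.06, -0.002]
wrist_force: [-0.7, 0.2, -0.2]
width: 1.002
```

Run:
```python
from h import *
s=status.read_state(); print(s["time"],s["tool_pos"],s["tcp_rot"],s["q"],s["wrist_force"])
im,d,W=cloud("wrist"); save(im,"w1"); np.savez("w1",im=im,W=W,d=d)
m=(W[...,2]>.03)&(W[...,2]<.055)&(np.hypot(W[...,0]-.428,W[...,1]-.136)<.035)
p=W[m]; print(m.sum(),np.median(p,0),p.min(0),p.max(0)); 
c=camera_info("wrist"); print(-np.array(c["R"]).T@np.array(c["t"]).ravel())
```

```text
2.1 [0.42829581 0.13755181 0.17166945] [-7.10977880e-01 -3.06003971e+00 -2.22096425e-03] [ 2.54389665e-01 -1.24727674e-01  2.13165767e+00  1.40389101e-03
  1.13404437e+00 -8.60415630e-01] [-0.6866519   0.22085036 -0.15478401]
1635 [0.42665342 0.13752623 0.04588727] [0.40845533 0.117079   0.03002352] [0.44829289 0.15676769 0.0479078 ]
[0.3536304  0.17338071 0.31470836]
```

View pics/w1.png

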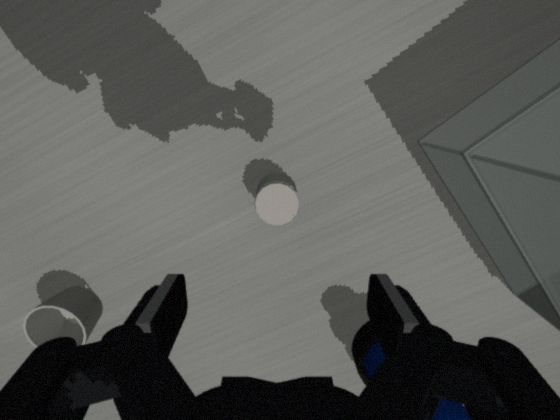

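The wrist view shows the cap at (277,204), midway between the fingers. Its centre is at about (0.428, 0.137), in agreement with the other cameras, so I'll descend and grip.

move_arm(deltas=[[[0,0,0],[0,0,-0.4],-1],[[0,0,0],[0,0,-0.8],-1],[[0,0,0],[0,0,-0.8],-1]])

```text
time: 2.52
tool_pos: [0.4253, 0.1368, 0.0894]
tcp_rot: [-0.707, -3.056, 0.003]
wrist_force: [-0.0, 1.1, -0.7]
width: 1.001
```

move_arm(deltas=[[[0,0,0],[0,-0.01,-0.3],-1],[[0,0,0],[0,-0.01,-0.6],-1],[[0,0,0],[0,-0.01,-0.77],-1],[[0,0,0],[0,-0.01,-0.77],-1]])

```text
time: 3.02
tool_pos: [0.4284, 0.1359, 0.0152]
tcp_rot: [0.709, 3.06, 0.001]
wrist_force: [-0.1, 0.6, 0.9]
width: 0.996
```

move_arm(deltas=[[[0,0,0],[0,0,0],1],[[0,0,0],[0,0,0],1],[[0,0,0],[0,0,0],1],[[0,0,0],[0,0,0],1],[[0,0,0],[0,0,0],1],[[0,0,0],[0,0,0],1],[[0,0,0],[0,0,0],1],[[0,0,0],[0,0,0],1]])

```text
time: 4.03
tool_pos: [0.4292, 0.1353, 0.016]
tcp_rot: [0.711, 3.058, 0.002]
wrist_force: [-0.7, 0.9, 7.3]
width: 0.452
```

move_arm(deltas=[[[0,0,0],[0,0,0.2],1],[[0,0,0],[0,0,0.6],1],[[0,0,0],[0,0,1.0],1],[[0,0,0],[0,0,1.0],1]])

```text
time: 4.53
tool_pos: [0.4311, 0.1356, 0.1185]
tcp_rot: [0.71, 3.052, 0.006]
wrist_force: [-0.4, -1.2, -1.3]
width: 0.452
```

move_arm(deltas=[[[0,0,0],[0.2,-0.2,0.4],1],[[0,0,0],[0.4,-0.4,0.8],1],[[0,0,0],[0.7,-0.8,1.0],1],[[0,0,0],[0.7,-0.8,1.0],1]])

```text
time: 5.03
tool_pos: [0.5004, 0.0527, 0.2159]
tcp_rot: [0.716, 3.055, 0.001]
wrist_force: [0.5, 0.1, -0.1]
width: 0.449
```

move_arm(deltas=[[[0,0,0],[0.35,-0.4,0.25],1],[[0,0,0],[0.7,-0.8,0.5],1],[[0,0,0],[0.7,-0.8,0.5],1],[[0,0,0],[0.7,-0.8,0.5],1]])

```text
time: 5.52
tool_pos: [0.5662, -0.0245, 0.2623]
tcp_rot: [-0.711, -3.056, -0.0]
wrist_force: [0.5, 0.4, -0.8]
width: 0.451
```

Run:
```python
from h import *
s=status.read_state(); print(s["time"],s["tool_pos"],s["tcp_rot"],s["q"],s["wrist_force"],s["width"])
im,d,W=cloud("wrist"); save(im,"w2"); np.savez("w2",im=im,W=W,d=d)
for lo,hi in((.155,.166),(.17,.186),(.19,.205),(.2,.4)):
    m=(W[...,2]>lo)&(W[...,2]<hi)
    if hi<.3: m&=(np.hypot(W[...,0]-.663,W[...,1]+.1225)<.03)
    else: m&=im.min(-1)>110
    p=W[m]
    if len(p): print(lo,m.sum(),np.median(p,0).round(4),p.min(0).round(4),p.max(0).round(4))
```

```text
5.525 [ 0.56623231 -0.02451904  0.26225884] [-7.11043786e-01 -3.05599711e+00 -2.41005196e-04] [-8.76584315e-02  4.40033631e-02  1.79858260e+00  7.35456517e-04
  1.30291175e+00 -1.20144223e+00] [ 0.52167252  0.39808843 -0.76460245] 0.45086320084891873
0.155 201 [ 0.6625 -0.1101  0.1621] [ 0.6504 -0.1159  0.1562] [ 0.6805 -0.1047  0.1655]
0.17 256 [ 0.6607 -0.1116  0.178 ] [ 0.6533 -0.1199  0.1703] [ 0.6731 -0.107   0.1859]
0.19 212 [ 0.6626 -0.1145  0.194 ] [ 0.6533 -0.1193  0.1901] [ 0.6739 -0.1103  0.1993]
0.2 2016 [ 0.5739 -0.0315  0.2922] [ 0.5598 -0.0444  0.2906] [ 0.585  -0.0131  0.2941]
```

View pics/w2.png

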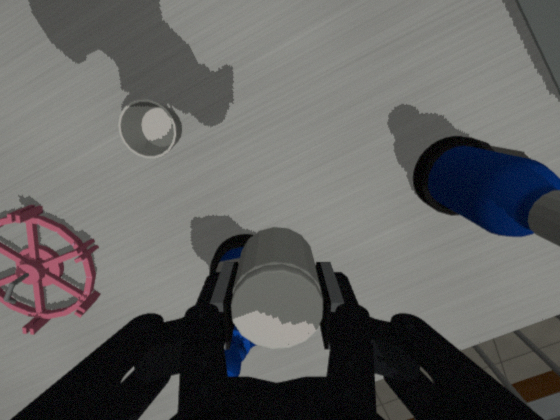

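The held cap is at (277,290), upright between the pads; the open bottle is hidden behind the gripper. I'll shift past the bottle so the wrist camera sees both the neck and the held cap.

move_arm(deltas=[[[0,0,0],[0.45,-0.4,0.1],1],[[0,0,0],[0.9,-0.8,0.2],1],[[0,0,0],[0.9,-0.8,0.2],1]])

```text
time: 5.95
tool_pos: [0.6589, -0.1062, 0.2824]
tcp_rot: [-0.713, -3.058, 0.001]
wrist_force: [-1.2, 1.6, -0.8]
width: 0.449
```

move_arm(deltas=[[[0,0,0],[0.45,-0.5,0],1],[[0,0,0],[0.6,-0.65,0],1],[[0,0,0],[0.6,-0.65,0],1],[[0,0,0],[0.6,-0.65,0],1]])

```text
time: 6.45
tool_pos: [0.7164, -0.1682, 0.2835]
tcp_rot: [-0.709, -3.058, -0.001]
wrist_force: [-0.2, -0.3, 0.3]
width: 0.45
```

Run:
```python
from h import *
s=status.read_state(); t=s["tool_pos"]; print(s["time"],t,s["tcp_rot"],s["q"],s["wrist_force"],s["width"])
im,d,W=cloud("wrist"); save(im,"w3"); np.savez("w3",im=im,W=W,d=d)
for lo,hi in((.155,.166),(.175,.186),(.19,.205)):
    m=(W[...,2]>lo)&(W[...,2]<hi)&(np.hypot(W[...,0]-.663,W[...,1]+.1225)<.03)
    p=W[m]
    if len(p): print(lo,m.sum(),np.median(p,0).round(4),np.percentile(p,2,axis=0).round(4),np.percentile(p,98,axis=0).round(4))
m=(abs(W[...,2]-t[2]-.03)<.004)&(np.hypot(W[...,0]-t[0],W[...,1]-t[1])<.03); p=W[m]
c,r=cv2.minEnclosingCircle(p[:,:2].astype(np.float32)); print("captop",m.sum(),c,r,p.mean(0)-t)
A=np.c_[p[:,:2]-t[:2],np.ones(len(p))]; print("plane",np.linalg.lstsq(A,p[:,2]-t[2],rcond=None)[0])
```

```text
6.45 [ 0.71642236 -0.1681918   0.28352485] [-7.08930236e-01 -3.05812241e+00 -1.16047886e-03] [-2.64740837e-01  3.57256796e-01  1.38905943e+00  6.61042752e-04
  1.39767578e+00 -1.38006159e+00] [-0.16870938 -0.29975123  0.26528888] 0.45032539039749075
0.155 563 [ 0.6578 -0.1267  0.1616] [ 0.6473 -0.1406  0.1589] [ 0.6829 -0.1049  0.1633]
0.175 190 [ 0.6585 -0.1248  0.1772] [ 0.6506 -0.1375  0.1752] [ 0.6798 -0.108   0.1822]
0.19 901 [ 0.6645 -0.1229  0.1969] [ 0.6545 -0.1336  0.1904] [ 0.6758 -0.1122  0.1994]
captop 6724 (0.7102928161621094, -0.16528195142745972) 0.029274512082338333 [-0.00290987  0.00079796  0.02982162]
plane [ 0.01118335 -0.00556595  0.0298586 ]
```

View pics/w3.png

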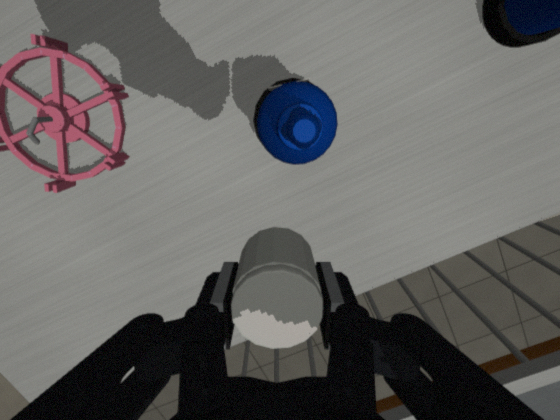

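Run:
```python
from h import *
z=np.load("w3.npz"); im,W=z["im"],z["W"]; t=np.array([.7164,-.1682,.2835])
m=(W[...,2]>.196)&(W[...,2]<.203)&(np.hypot(W[...,0]-.664,W[...,1]+.123)<.02); p=W[m]
print("tip",m.sum(),p.mean(0).round(4),cv2.minEnclosingCircle(p[:,:2].astype(np.float32)))
m=(abs(W[...,2]-t[2]-.03)<.0025)&(np.hypot(W[...,0]-t[0],W[...,1]-t[1])<.03)&(im.min(-1)>75)
n,l,st,ce=cv2.connectedComponentsWithStats(cv2.morphologyEx(m.astype(np.uint8),cv2.MORPH_OPEN,np.ones((3,3))))
k=1+st[1:,4].argmax(); p=W[l==k]; print(st[k],p.mean(0)-t,cv2.minEnclosingCircle(p[:,:2].astype(np.float32)))
a=np.deg2rad(64); q=(p-t)[:,:2]@np.array([[np.cos(a),-np.sin(a)],[np.sin(a),np.cos(a)]])
print("jaw axis, across",np.percentile(q,[.5,99.5],axis=0))
A=np.c_[p[:,:2]-t[:2],np.ones(len(p))]; print(np.linalg.lstsq(A,p[:,2]-t[2],rcond=None)[0])
```

```text
tip 516 [ 0.6651 -0.1228  0.1979] ((0.6653737425804138, -0.12265600264072418), 0.009674392640590668)
[ 232  268   90   81 5785] [-0.002038    0.0002621   0.02990541] ((0.7154495120048523, -0.16888011991977692), 0.020663117989897728)
jaw axis, across [[-0.01900872 -0.01778308]
 [ 0.01757628  0.01997871]]
[-0.00061355 -0.00093859  0.02990441]
```

move_arm(deltas=[[[0,0,0],[-0.25,0.23,0],1],[[0,0,0],[-0.5,0.46,0],1],[[0,0,0],[-0.5,0.46,-0.25],1],[[0,0,0],[-0.5,0.46,-0.5],1],[[0,0,0],[-0.5,0.46,-0.5],1],[[0,0,0],[-0.5,0.46,-0.5],1]])

```text
time: 7.25
tool_pos: [0.6678, -0.1236, 0.2356]
tcp_rot: [0.71, 3.059, 0.0]
wrist_force: [-0.5, -0.7, 0.7]
width: 0.449
```

Run:
```python
from h import *
s=status.read_state(); t=s["tool_pos"]; print(s["time"],t,s["wrist_force"],s["width"])
im,d,W=cloud("side"); 
cv2.imwrite("pics/s2.png",cv2.resize(im[160:320,240:420,::-1],None,fx=4,fy=3.7,interpolation=2)[:600])
im,d,W=cloud("wrist"); 
m=(abs(W[...,2]-t[2]-.03)<.0035)&(np.hypot(W[...,0]-t[0],W[...,1]-t[1])<.03)&(im.min(-1)>75)
n,l,st,ce=cv2.connectedComponentsWithStats(cv2.morphologyEx(m.astype(np.uint8),cv2.MORPH_OPEN,np.ones((3,3))))
k=1+st[1:,4].argmax(); p=W[l==k]; print(st[k],p.mean(0),cv2.minEnclosingCircle(p[:,:2].astype(np.float32)))
im,d,W=cloud("top"); m=(W[...,2]>.24)&(W[...,2]<.27)&(np.hypot(W[...,0]-t[0],W[...,1]-t[1])<.03); p=W[m]; print(m.sum(),p.mean(0) if len(p) else 0)
```

```text
7.25 [ 0.66777831 -0.12357578  0.23555601] [-0.49618199 -0.67712374  0.687391  ] 0.4491497104009855
[ 232  268   90   81 5769] [ 0.66607437 -0.12360729  0.26599758] ((0.6673524379730225, -0.12387855350971222), 0.02037491276860237)
68 [ 0.66579702 -0.11495517  0.26553739]
```

View pics/s2.png

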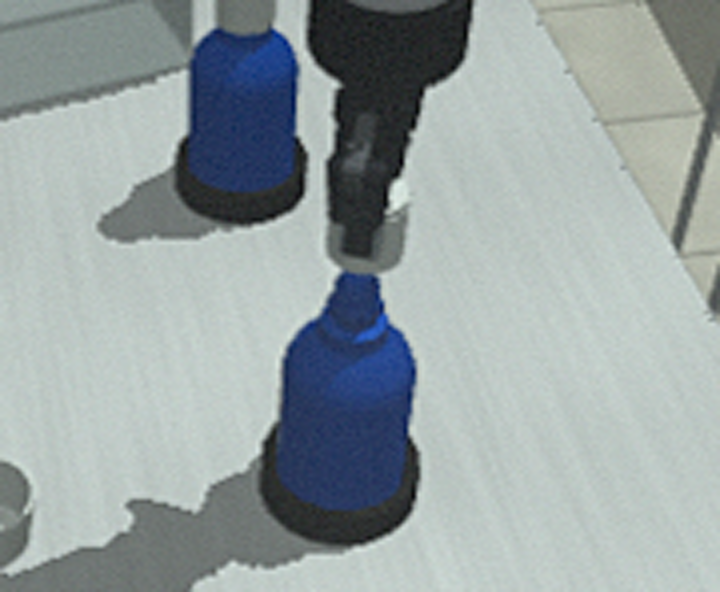

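The side crop shows the cap rim, at about (368,265), just above the neck tip at (357,280), roughly 2–3 mm too far +x. The wrist camera says the same (0.6674 against 0.6652). I'll correct by −2.2 mm in x and +1 mm in y, then lower onto the taper.

move_arm(deltas=[[[0,0,0],[-0.022,0.01,0],1],[[0,0,0],[-0.022,0.01,-0.1],1],[[0,0,0],[-0.022,0.01,-0.2],1],[[0,0,0],[-0.022,0.01,-0.29],1],[[0,0,0],[-0.022,0.01,-0.29],1],[[0,0,0],[-0.022,0.01,-0.29],1]])

```text
time: 8.15
tool_pos: [0.6655, -0.1232, 0.2051]
tcp_rot: [-0.711, -3.06, 0.0]
wrist_force: [-0.1, 0.0, -0.3]
width: 0.447
```

```bash
cat > c.py <<'E'
from h import *
import sys
n=sys.argv[1]
s=status.read_state(); t=s["tool_pos"]; print(s["time"],t,s["wrist_force"],s["torque"],s["width"])
im,d,W=cloud("wrist"); 
m=(abs(W[...,2]-t[2]-.03)<.0035)&(np.hypot(W[...,0]-t[0],W[...,1]-t[1])<.03)&(im.min(-1)>75)
k,l,st,ce=cv2.connectedComponentsWithStats(cv2.morphologyEx(m.astype(np.uint8),cv2.MORPH_OPEN,np.ones((3,3))))
k=1+st[1:,4].argmax(); p=W[l==k]; print(p.mean(0),cv2.minEnclosingCircle(p[:,:2].astype(np.float32)))
im,d,W=cloud("side"); cv2.imwrite(f"pics/{n}.png",cv2.resize(im[195:315,270:390,::-1],None,fx=5,fy=5,interpolation=2))
E
python3 c.py s3
```

```text
8.15 [ 0.66549061 -0.12322981  0.20514713] [-0.1107423   0.00929642 -0.26717764] [ 0.00623859 -0.0048077  -0.00082361] 0.4470105844140784
[ 0.66332035 -0.12291915  0.23509014] ((0.664582371711731, -0.12331199645996094), 0.020473452284932137)
```

View pics/s3.png

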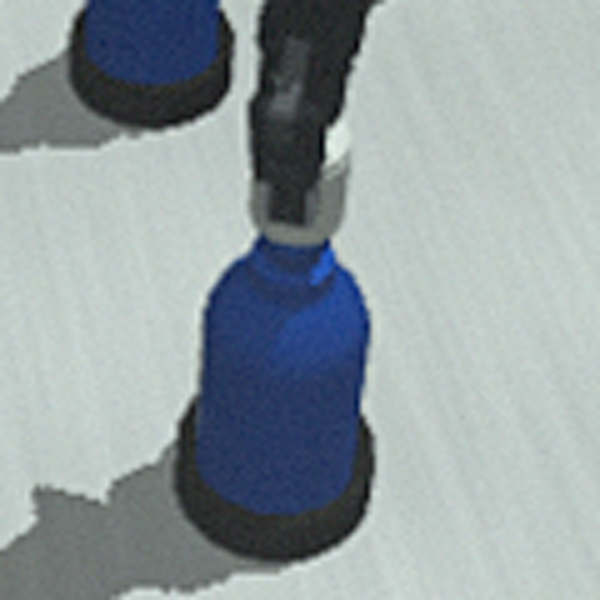

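The cap is over the neck, rim at about (295,235), and concentric, with no side force. Now I'll press down in small steps.

move_arm(deltas=[[[0,0,0],[0.005,0.005,-0.04],1],[[0,0,0],[0.005,0.005,-0.08],1],[[0,0,0],[0.005,0.005,-0.11],1],[[0,0,0],[0.005,0.005,-0.11],1]])

```text
time: 8.75
tool_pos: [0.6659, -0.1226, 0.1938]
tcp_rot: [-0.711, -3.059, -0.0]
wrist_force: [0.8, 0.1, -0.1]
width: 0.449
```

move_arm(deltas=[[[0,0,0],[0,0,-0.01],1],[[0,0,0],[0,0,-0.02],1],[[0,0,0],[0,0,-0.03],1],[[0,0,0],[0,0,-0.03],1]])

```text
time: 9.25
tool_pos: [0.6663, -0.1226, 0.1918]
tcp_rot: [0.711, 3.059, 0.0]
wrist_force: [0.3, 1.1, 3.2]
width: 0.449
```

move_arm(deltas=[[[0,0,0],[0,0,-0.01],1],[[0,0,0],[0,0,-0.02],1],[[0,0,0],[0,0,-0.02],1],[[0,0,0],[0,0,-0.02],1]])

```text
time: 9.75
tool_pos: [0.6664, -0.1226, 0.1901]
tcp_rot: [0.711, 3.059, 0.0]
wrist_force: [-1.3, 2.0, 5.3]
width: 0.451
```

move_arm(deltas=[[[0,0,0],[0,0,-0.01],1],[[0,0,0],[0,0,-0.02],1],[[0,0,0],[0,0,-0.02],1]])

```text
time: 10.12
tool_pos: [0.6664, -0.1226, 0.1887]
tcp_rot: [0.711, 3.059, 0.0]
wrist_force: [-1.9, 2.6, 7.1]
width: 0.453
```

move_arm(deltas=[[[0,0,0],[0,0,-0.01],1],[[0,0,0],[0,0,-0.02],1],[[0,0,0],[0,0,-0.02],1]])

```text
time: 10.5
tool_pos: [0.6666, -0.1227, 0.1874]
tcp_rot: [0.711, 3.058, 0.0]
wrist_force: [-2.3, 2.0, 9.7]
width: 0.445
```

move_arm(deltas=[[[0,0,0],[0,0,-0.01],1],[[0,0,0],[0,0,-0.01],1],[[0,0,0],[0,0,-0.01],1]])

```text
time: 10.88
tool_pos: [0.6667, -0.1228, 0.1868]
tcp_rot: [0.711, 3.058, 0.0]
wrist_force: [-2.8, 1.3, 10.6]
width: 0.45
```

move_arm(deltas=[[[0,0,0],[-0.006,0.004,-0.005],1],[[0,0,0],[-0.006,0.004,-0.01],1],[[0,0,0],[-0.006,0.004,-0.01],1]])

```text
time: 11.25
tool_pos: [0.6667, -0.1227, 0.1862]
tcp_rot: [0.71, 3.056, -0.0]
wrist_force: [-2.5, 1.4, 12.3]
width: 0.449
```

move_arm(deltas=[[[0,0,0],[0,0,-0.01],1],[[0,0,0],[0,0,-0.01],1],[[0,0,0],[0,0,-0.01],1]])

```text
time: 11.62
tool_pos: [0.6662, -0.1226, 0.1835]
tcp_rot: [0.711, 3.058, -0.0]
wrist_force: [0.5, 1.0, 3.6]
width: 0.449
```

The force dropped from 12.3 N to 3.6 N, so the beads gave. I'll continue down to the collar.

move_arm(deltas=[[[0,0,0],[0,0,-0.01],1],[[0,0,0],[0,0,-0.02],1],[[0,0,0],[0,0,-0.02],1],[[0,0,0],[0,0,-0.02],1]])

```text
time: 12.12
tool_pos: [0.6649, -0.1223, 0.1788]
tcp_rot: [-0.711, -3.058, 0.0]
wrist_force: [4.1, -1.0, -6.1]
width: 0.448
```

move_arm(deltas=[[[0,0,0],[0,0,-0.01],1],[[0,0,0],[0,0,-0.02],1],[[0,0,0],[0,0,-0.02],1],[[0,0,0],[0,0,-0.02],1]])

```text
time: 12.62
tool_pos: [0.6653, -0.1224, 0.1786]
tcp_rot: [0.711, 3.06, -0.0]
wrist_force: [0.6, 0.6, -1.9]
width: 0.45
```

```bash
python3 c.py s4
```

```text
12.625 [ 0.66533708 -0.12238113  0.17857512] [ 0.59179982  0.55301939 -1.94183983] [-0.00332093 -0.11976674  0.02929672] 0.4503837352770794
[ 0.66308937 -0.12200244  0.2084718 ] ((0.6640186905860901, -0.12306085228919983), 0.020329520106315613)
```

The cap top is at z 0.2085, so the rim is at 0.1625, on the collar with the bottle at rest. Now I'll bear down.

move_arm(deltas=[[[0,0,0],[0,0,-0.01],1],[[0,0,0],[0,0,-0.02],1],[[0,0,0],[0,0,-0.02],1],[[0,0,0],[0,0,-0.02],1]])

```text
time: 13.22
tool_pos: [0.6655, -0.1224, 0.1768]
tcp_rot: [0.711, 3.06, -0.0]
wrist_force: [-2.1, 0.9, 3.3]
width: 0.445
```

move_arm(deltas=[[[0,0,0],[0,0,-0.01],1],[[0,0,0],[0,0,-0.02],1],[[0,0,0],[0,0,-0.02],1],[[0,0,0],[0,0,-0.02],1]])

```text
time: 13.72
tool_pos: [0.6656, -0.1224, 0.1752]
tcp_rot: [0.711, 3.059, -0.0]
wrist_force: [-3.0, 0.1, 6.9]
width: 0.448
```

move_arm(deltas=[[[0,0,0],[0,0,-0.01],1],[[0,0,0],[0,0,-0.02],1],[[0,0,0],[0,0,-0.02],1],[[0,0,0],[0,0,-0.02],1]])

```text
time: 14.22
tool_pos: [0.6656, -0.1224, 0.1739]
tcp_rot: [0.711, 3.059, -0.0]
wrist_force: [-3.7, 0.8, 8.3]
width: 0.446
```

One more millimetre with a hold, then check.

move_arm(deltas=[[[0,0,0],[0,0,-0.01],1],[[0,0,0],[0,0,-0.012],1],[[0,0,0],[0,0,-0.012],1],[[0,0,0],[0,0,-0.012],1],[[0,0,0],[0,0,-0.012],1],[[0,0,0],[0,0,-0.012],1],[[0,0,0],[0,0,-0.012],1],[[0,0,0],[0,0,-0.012],1]])

```text
time: 15.22
tool_pos: [0.6656, -0.1224, 0.1731]
tcp_rot: [0.711, 3.059, -0.0]
wrist_force: [-5.4, 0.5, 10.7]
width: 0.449
```

```bash
python3 c.py s5
```

```text
15.225 [ 0.6656045  -0.12240342  0.1730792 ] [-5.39680016  0.46512178 10.72102992] [0.09799091 0.77344099 0.00140477] 0.4494715455084541
[ 0.66332951 -0.12202005  0.20305671] ((0.664687991142273, -0.12313257157802582), 0.02055182494223118)
```

View pics/s5.png

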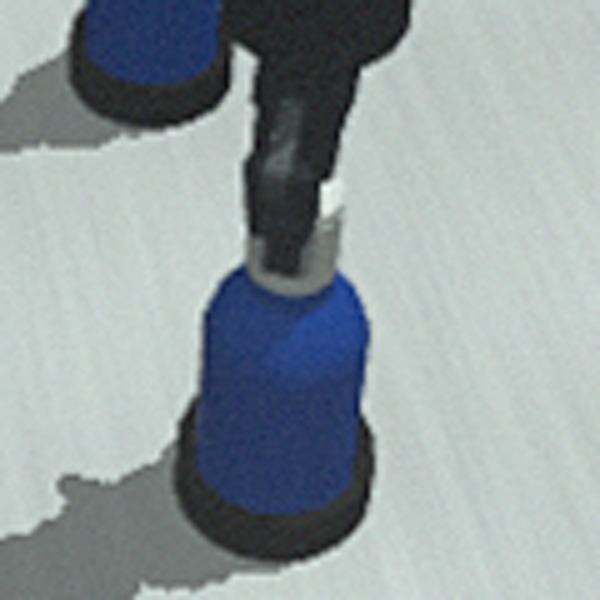

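The cap now sits down to the shoulder at about (292,285), with no neck showing. Its top is at 0.203 m, 5 mm below the 0.208 m of a closed bottle at rest, and the push is 10.7 N. These agree, so I'm handing in.

```bash
python3 -c "
from workcell import order; print(order.finish_job())"
```

```text
the job is handed in; nothing more can be done
None
```

The cap is on the open bottle, pressed home on the collar, and the arm is still bearing down on it. I handed the job in at about 15 s.

- **Pressing:** I picked up the loose cap, centred it over the right-hand (open) bottle's neck and pressed straight down. The force reached about 12.3 N, then dropped to 3.6 N as the beads gave. I kept pressing until the rim met the collar.
- **Last checks:** The cap top is at 0.203 m, against 0.208 m for a seated cap at rest, so the bottle is sunk about 5 mm. The downward push is about 10.7 N, which matches that sink and is well short of bottoming out. The cap had not slipped in the grip, and no neck was visible in the side view.
- **Less than ideal:** A side force of about 5 N along x remained at the end, so the cap is held slightly off-centre by a fraction of a millimetre. When the cap snapped down, the wrist briefly read a 6 N downward pull.
- **Bystanders:** The arm kept clear of the dosing cup, bins and peg wheel. I did not take a final picture of them to confirm they had not moved.

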